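Present the amber reference slide to the label reader

TASK

Before the microscope check the label of the amber reference slide has to be read. Lift the slide out of its slot in the block by its plain part - the frosted end, marked by the small notch in its upper corner, must not be touched by the fingers - and present it to the label reader: frosted label facing up at the reader's window, square to it, and centred in its line of sight about 7 cm from the window. Leave the blue slide standing in its slot, do not touch the reader or the vial beside it, and finish still holding the slide there, steady.

Things in the scene. Friction and masses are not known exactly. Their poses are not given: they have to be found in the camera images.
- amber_slide: orange-amber resin slide, 80 long, 40 high, 8 mm thick, 35-70 g, standing on its long edge in a slot. Origin: middle of the lower edge. z runs up to the upper edge (40 mm), -y along the slide to the frosted, notched end, x is the normal of the face with the white label. Grip it on the plain part, y = -16 to +40 mm. Seen from the label side with the notch up, the notch is at the upper left
- amber_slide_frosted_end: frosted end of the amber slide, rigid with it, same origin and axes: y = -16 to -40 mm, full height and thickness, with a square notch of 8 x 8 mm through its upper outer corner. Its +x face is frosted white with a black bar code, its -x face plain amber. Keep the fingers off it
- amber_slide_label (a point): centre of the white frosted label on the amber slide: at x = +4, y = -28, z = +18 mm in the slide's frame
- blue_slide: a blue reference slide, the same size and shape as the amber one, in the other slot of the block; same frame. To be left standing in its slot
- slide_block: pale aluminium block 90 x 104 x 20 mm, fixed at any yaw; origin: centre of the underside. Two slots along its y, at x = -22 and +22 mm, 10 wide, 84 long, 14 mm deep (floor 6 mm up), a slide in each: 26 mm of it stands proud, 36 mm from the other. Which slide is in which slot varies; both frosted ends are at its -y side and both labels face its +x side
- label_reader: fixed label reader at the back of the worktop, beside the white pillar: round grey foot 76 mm wide (origin: centre of its underside), a steel column 14 mm thick 12 mm behind the origin, carrying the white head; 0.32 m high in all. At yaw 0 it faces -x
- reader_head: white head of the reader, 42 x 66 mm and 33 mm deep, with a dark red window. Origin: middle of the window, 0.290 m above the worktop. +z points out of the window along its line of sight, towards the robot and 35 degrees downwards; y is level, x points up and towards the robot
- vial: small glass vial with white cap, 25 mm wide, 56 mm high; bystander
Mind the look-alikes: they are no part of the job. Leave any green look-alike of the amber_slide alone.

How it is judged:
On the way:
1. the amber slide is lifted clear of the block, held by the fingers (z of amber_slide in the frame of slide_block above 0.03 m and contact force between amber_slide and the fingers above 0.5 N), for 0.2 s.
At the end, for the whole second after the job is handed in: The amber slide is held still in the air by its plain part; its label is 40 to 100 mm before the reader's window, within 18 mm of the line of sight each way, facing up at the window and square to it within 20 degrees; the blue slide stands fully in its slot (z of amber_slide_label in the frame of reader_head between 0.04 and 0.1 m and x of amber_slide_label in the frame of reader_head between -0.018 and 0.018 m and y of amber_slide_label in the frame of reader_head between -0.018 and 0.018 m and angle between the x axis of amber_slide and the z axis of reader_head, either way round below 0.36 rad and angle between amber_slide's own x axis and vertical below 1.3 rad and contact force between amber_slide and the fingers above 0.5 N and contact force between amber_slide_frosted_end and the fingers below 0.3 N and contact force between amber_slide and label_reader below 0.1 N and height (world z) of amber_slide above 0.1 m and linear speed of amber_slide below 0.02 m/s and angular speed of amber_slide below 0.15 rad/s and angle between blue_slide's own z axis and vertical below 0.2 rad and z of blue_slide in the frame of slide_block below 0.009 m); the arm keeps its last pose, push and grip.
It fails at once if the fingers touch the frosted end of the amber slide (contact force between amber_slide_frosted_end and the fingers above 1 N).
It fails at once if the label reader is touched (contact force between label_reader and anything else above 1 N).
It fails at once if the blue slide is moved (distance of blue_slide from where it was at the start of the episode above 0.008 m).
It fails at once if the vial is knocked away (distance of vial from where it was at the start of the episode above 0.03 m).
It also fails if it takes over 35 s, if anything falls off the work surface, if the arm or the gripper's body presses on something with over 40 N, if the wrist force passes 120 N, or if a joint passes its speed limit or range.

ROBOT

A 7-joint arm with a two-finger parallel gripper is mounted at the origin on the work surface; the furniture and walls round the work are solid. World frame = base frame: x ahead of the robot, y to its left, z up, the work surface at z = 0. Lengths are in m, angles in rad, forces in N, time in s.
With the tool pointing down it reaches from about 0.4 to 0.875 m from the base axis. Payload 19.3 kg.
Tool frame: the origin (TCP) lies on the centre line of the jaws, within the pads' length; the fingertips stand 14 mm ahead of it and the grasp point (between the pads) lies 5 mm behind it; x points along the fingers, y is the direction in which the jaws open and shut, and the axes are right-handed (so a half turn about x gives the same grasp; the last joint's range is limited). The gripper opens to 85 mm and grips with 20 to 120 N. Pads are 22 mm wide; open, the fingers measure 114 mm over their backs; the gripper's body (76 mm by 85 mm) begins 54 mm behind the grasp point. The pads swing forward as they close: fully open they stand 13 mm farther back than shut.
Start: joints at [-1.268, 0.521, -0.036, 1.599, 0.021, 1.021, -0.113], TCP at [0.228, 0.582, 0.245] pointing down, gripper open.
Joint ranges: [-2.91, 2.91], [-0.3, 2.13], [-1.5, 1.42], [0.17, 2.43], [-1.26, 4.41], [0.16, 1.93], [-2.52, 2.52]. Speed limits (rad/s): [1.89, 1.89, 2.39, 2.39, 3.01, 3.01, 3.01].

INTERFACE

Orientations are given as [roll, pitch, yaw] about the fixed x, y, z axes, in that order (R = Rz(yaw) Ry(pitch) Rx(roll)).
In Python, from workcell import monitor, optics, bot gives the robot as it stands.
- The arm moves only by the tool arm_command, never from a script. Its arguments are lists of equal length, an entry for each row: "delta_pos": the shift along the tool's x, y, z as a fraction of full scale, a list of three; "rotation": the turn, a rotation vector about the tool's x, y, z as a fraction of full scale, a list of three. In form: {"delta_pos": [[dx, dy, dz], ...], "rotation": [[wx, wy, wz], ...]}. A call has 1 to 10 rows; each row shifts and turns the pose as measured when the row begins, along the tool's axes as they then stand; what a row does not reach is not made up. Full scale, the value 1, is 30 mm for a shift and 6 degrees for a turn. A row lasts 1/10 s, in which the tool goes at most 50 mm and 8.59 degrees, less where a joint would pass 70% of its speed; a pose out of reach is approached as far as the arm can. A call with a number of a shift or a turn outside -1 to 1 is refused whole. A call with a gripper value outside its range is refused whole. "gripper" is the closure, from -1 (fully open) to 1 (shut), so that 0 is half open, set as the call begins (left out, the last holds). The fingers move at their own pace and stop on an object; "grip_force" is the grip in N (left out, the last holds). Time passes only in rows, so rows that do not move let the fingers close. It gives the time, the measured TCP pose, the force and the opening at its end, in the units of the state.
- monitor.observe(): the state, without advancing time (a new reading comes with each control period).
- optics.grab_frame(name): name is "scene" or "top" or "wrist"; returns the picture (384x512x3 uint8, red, green, blue); there is no depth.
- optics.camera_params(name): a dict with "fx", "fy", "cx", "cy" (pixels), "origin" and "rotation" of the camera in the world. Camera axes: x right, y down, z forward; pixel columns grow to the right and rows downward; lengths in m; the calibration is good to about 2 mm. A picture is of the moment at which its call begins: read the wrist's pose just before it. camera_params takes no time and is no camera call; for the wrist camera it gives the pose at the moment of the call.
- bot.job_done(): hands the job in, once; it reports no verdict.
The state is a dict: "clock": time; "qpos": joint angles; "qd": joint speeds; "joint_efforts": joint torques, N m; "position": TCP position; "tool_rot": TCP orientation; "force": force on the tool from outside, world axes, zero at the start; "moment": the same for the moment, N m; "grip_width": finger opening in m.
Only numpy, scipy, OpenCV 4.12 (cv2) and the standard library are available. Lean on these libraries where they do the work, as an engineer would, in place of code of your own. Each camera call takes 0.05 s, during which the arm holds its last target. There are 200 camera calls.

## Working session

There is one attempt and no reset: what is moved stays moved. The work goes in short steps, Python scripts to look and compute and a tool call to move; the robot and the scene stay as the last step left them, time stands still between calls to the robot, and variables do not carry over. Pictures are saved under pics/ and viewed, about 8 in all and at most 12, crops included, and the job is handed in when it is done.

Besides the shell and the picture viewer there is one more tool, called after "Emit:" as name(argument=value, ...) on one line, values as JSON. arm_command: Moves the arm, as the interface text tells. Its arguments: {"type":"object","properties":{"delta_pos":{"type":"array","items":{"type":"array","items":{"type":"number"}}},"rotation":{"type":"array","items":{"type":"array","items":{"type":"number"}}},"gripper":{"type":"number"},"grip_force":{"type":"number"}},"required":["delta_pos","rotation"]}

```bash
mkdir -p pics; ls
python3 - <<'E'
from workcell import monitor, optics, bot
import cv2,numpy as np
s=monitor.observe(); print({k:np.round(v,3).tolist() for k,v in s.items()})
for n in ["scene","top","wrist"]:
    p=optics.camera_params(n); print(n,{k:np.round(v,4).tolist() for k,v in p.items()})
    im=optics.grab_frame(n); cv2.imwrite(f"pics/{n}0.png",im[:,:,::-1])
a=cv2.imread("pics/scene0.png");b=cv2.imread("pics/top0.png")
cv2.imwrite("pics/both0.png",np.vstack([a,b])[:, :])
E
```

```text
pics
{'clock': 0.0, 'qpos': [-1.268, 0.522, -0.036, 1.6, 0.021, 1.021, -0.113], 'qd': [-0.001, 0.001, 0.002, 0.0, 0.0, 0.002, -0.002], 'joint_efforts': [0.001, -92.709, 1.981, -36.995, 0.018, 0.008, 0.0], 'position': [0.228, 0.582, 0.245], 'tool_rot': [-1.507, 1.57, -1.88], 'force': [-0.332, 0.118, 0.049], 'moment': [-0.016, -0.001, 0.02], 'grip_width': 0.085}
scene {'fx': 401.4039, 'fy': 401.4039, 'cx': 259.9647, 'cy': 191.3672, 'origin': [-0.0478, 0.6554, 0.805], 'rotation': [-2.3782, -0.002, -2.2318]}
top {'fx': 434.6852, 'fy': 434.6852, 'cx': 252.8625, 'cy': 195.4769, 'origin': [0.279, 0.2995, 1.0349], 'rotation': [-2.9608, -0.0228, -1.5632]}
wrist {'fx': 266.56, 'fy': 266.56, 'cx': 255.8046, 'cy': 194.1874, 'origin': [0.1551, 0.6096, 0.3736], 'rotation': [2.8318, 0.0008, 1.1971]}
```

View pics/scene0.png

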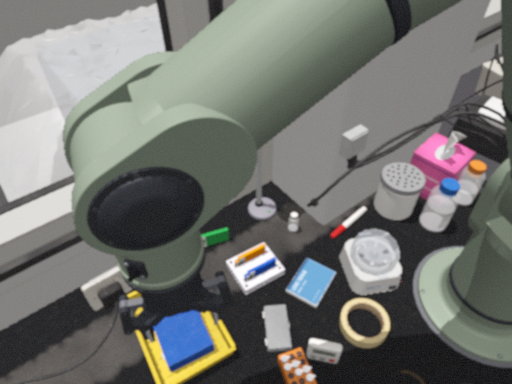

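View pics/top0.png

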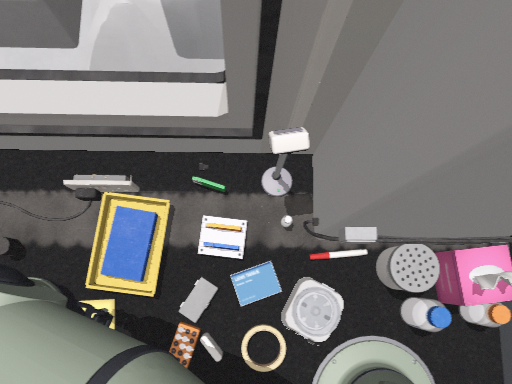

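The scene view shows the block at (255,267), with amber at the back, blue in front and the green look-alike at (215,237). In the top view, amber is at (223,227), blue at (221,245), the reader foot at (277,181), the head at (289,139) and the vial at (287,221).

```bash
cat > h.py <<'E'
import numpy as np,cv2
from scipy.spatial.transform import Rotation as R
from workcell import monitor, optics, bot
def cam(n):
    p=optics.camera_params(n); r=np.array(p['rotation'])
    M=R.from_euler('xyz',r).as_matrix() if r.shape==(3,) else r
    return p,M,np.array(p['origin'])
def plane(c,u,v,z):
    p,M,o=c; d=M@[(u-p['cx'])/p['fx'],(v-p['cy'])/p['fy'],1]; return o+d*(z-o[2])/d[2]
def proj(c,X):
    p,M,o=c; q=M.T@(np.asarray(X)-o); return np.array([p['cx']+p['fx']*q[0]/q[2],p['cy']+p['fy']*q[1]/q[2]])
def tri(c1,u1,c2,u2):
    A=[];b=[]
    for (p,M,o),(u,v) in ((c1,u1),(c2,u2)):
        d=M@[(u-p['cx'])/p['fx'],(v-p['cy'])/p['fy'],1]; d/=np.linalg.norm(d); P=np.eye(3)-np.outer(d,d); A.append(P);b.append(P@o)
    A=np.vstack(A);b=np.hstack(b); x=np.linalg.lstsq(A,b,rcond=None)[0]; return x,np.linalg.norm(A@x-b)
E
python3 - <<'E'
from h import *
t=cam("top"); s=cam("scene")
for n,u,v,z in [("foot",277,181,.01),("vialcap",287,221,.056),("amber",223,227,.046),("blue",221,245,.046)]: print(n,plane(t,u,v,z).round(4))
print("foot sc",plane(s,262,208,.01).round(4))
im=cv2.imread("pics/top0.png"); hsv=cv2.cvtColor(im,cv2.COLOR_BGR2HSV)
for n,lo,hi in [("amber",(8,120,120),(25,255,255)),("blue",(105,120,80),(125,255,255))]:
    m=cv2.inRange(hsv,lo,hi); m[:,:195]=0;m[:,250:]=0;m[:210]=0;m[262:]=0
    r=cv2.minAreaRect(cv2.findNonZero(m)); print(n,r); 
    B=cv2.boxPoints(r); print([plane(t,*q,.046).round(4).tolist() for q in B])
sc=cv2.imread("pics/scene0.png")
A=cv2.resize(im[205:270,190:256],None,fx=6,fy=6,interpolation=cv2.INTER_CUBIC)
C=cv2.resize(sc[232:297,220:290],None,fx=6,fy=6,interpolation=cv2.INTER_CUBIC)
A2=cv2.resize(im[115:205,250:320],None,fx=4,fy=4,interpolation=cv2.INTER_CUBIC)
h=400
pad=lambda x:cv2.copyMakeBorder(x,0,max(0,h-x.shape[0]),0,0,cv2.BORDER_CONSTANT)[:h]
o=np.hstack([pad(A),pad(C)]);print(o.shape)
cv2.imwrite("pics/z1.png",o[:, :820]); 
cv2.imwrite("pics/z1.png",cv2.resize(o,(790,int(400*790/o.shape[1]))))
cv2.imwrite("pics/z2.png",np.hstack([pad(A2)]))
E
```

```text
foot [0.5028 0.2195 0.01  ]
vialcap [0.4001 0.2006 0.056 ]
amber [0.3861 0.3458 0.046 ]
blue [0.3452 0.3495 0.046 ]
foot sc [0.5006 0.2202 0.01  ]
amber ((223.46157836914062, 226.80772399902344), (33.3653450012207, 4.465250492095947), 7.125016689300537)
[[0.3858, 0.3831, 0.046], [0.396, 0.3821, 0.046], [0.3873, 0.3065, 0.046], [0.3771, 0.3076, 0.046]]
blue ((220.97694396972656, 245.6846466064453), (34.605690002441406, 3.5970072746276855), 7.125016689300537)
[[0.3441, 0.3888, 0.046], [0.3522, 0.3881, 0.046], [0.3432, 0.3102, 0.046], [0.3352, 0.3111, 0.046]]
(400, 816, 3)
```

View pics/z1.png

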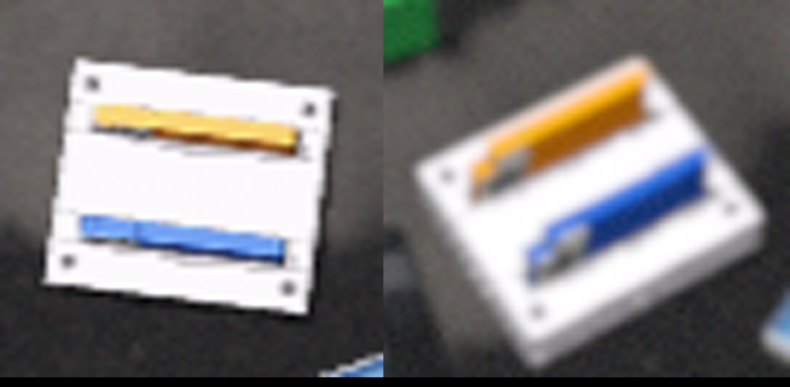

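View pics/z2.png

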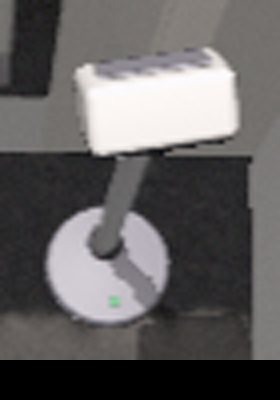

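Amber's label faces the robot (world −x) and its frosted, notched end is at world +y. The blue slide is on the robot side. Next I measure the reader and work out the grasp pose.

```bash
cat >> h.py <<'E'
def grasp_R(az,):  # tool down, tool y at azimuth az
    x=np.array([0,0,-1.]); y=np.array([np.cos(az),np.sin(az),0]); return np.c_[x,y,np.cross(x,y)]
def state():
    s=monitor.observe(); return np.array(s['position']),R.from_euler('xyz',s['tool_rot']).as_matrix(),s
def go(P,M):
    p,T,s=state(); d=T.T@(np.array(P)-p)/.03; w=R.from_matrix(T.T@M).as_rotvec(degrees=True)/6
    print("t",round(s['clock'],2),"p",p.round(4),"q",np.round(s['qpos'],2),"F",np.round(s['force'],1),"w",round(s['grip_width'],4))
    print("delta units",d.round(3),"rot units",w.round(2))
E
python3 - <<'E'
from h import *
t=cam("top"); s=cam("scene")
z=lambda u,v:(u/4+250-.375,v/4+115-.375)
a=plane(t,*z(97,155),.307);b=plane(t,*z(238,138),.307)
print("edge",a,b,np.linalg.norm(a-b)); e=(a-b)/np.linalg.norm(a-b); f=np.array([-e[1],e[0]]); print("facing",f,"yaw",np.degrees(np.arctan2(-f[1],-f[0])))
print("window",(a+b)[:2]/2-.012*f)
foot=plane(t,277,181,.01)
for n,u,v in [("col",103,243),("green",114,301)]: print(n,plane(t,*z(u,v),.012)-foot)
go((.385,.331,.16),grasp_R(np.radians(173.4)))
E
```

```text
edge [0.48688892 0.24800706 0.307     ] [0.49541817 0.18651714 0.307     ] 0.062078644621129886
facing [-0.99051642 -0.13739438] yaw 7.897098039033875
window [0.50303974 0.21891083]
col [0.01341537 0.00405494 0.002     ]
green [-0.02220511 -0.00249781  0.002     ]
t 0.15 p [0.2276 0.5818 0.2449] q [-1.27  0.52 -0.04  1.6   0.02  1.02 -0.11] F [-0.2  1.1 -0.2] w 0.0853
delta units [ 2.834 -5.873  7.931] rot units [-1.746e+01 -1.000e-02  1.000e-02]
```

Emit:
arm_command(delta_pos=[[0.2, -0.6, 0.8], [0.2, -0.6, 0.8], [0.2, -0.6, 0.8], [0.2, -0.6, 0.8], [0.2, -0.6, 0.8], [0.2, -0.6, 0.8], [0.2, -0.6, 0.8], [0.2, -0.6, 0.8], [0.2, -0.6, 0.8], [0.2, -0.5, 0.7]], rotation=[[0, 0, 0], [0, 0, 0], [0, 0, 0], [0, 0, 0], [0, 0, 0], [0, 0, 0], [0, 0, 0], [0, 0, 0], [0, 0, 0], [0, 0, 0]], gripper=0.25, grip_force=40)

```text
clock: 1.15
position: [0.3862, 0.3236, 0.1812]
tool_rot: [-2.314, 1.568, -2.68]
force: [-0.1, -0.7, 0.2]
grip_width: 0.032
```

Emit:
arm_command(delta_pos=[[0, 0, 0], [0, 0, 0], [0, 0, 0], [0, 0, 0], [0, 0, 0], [0, 0, 0], [0, 0, 0], [0, 0, 0], [0, 0, 0], [0, 0, 0]], rotation=[[-1, 0, 0], [-1, 0, 0], [-1, 0, 0], [-1, 0, 0], [-1, 0, 0], [-1, 0, 0], [-1, 0, 0], [-1, 0, 0], [-1, 0, 0], [-1, 0, 0]])

```text
clock: 2.15
position: [0.3879, 0.3182, 0.1793]
tool_rot: [-2.948, 1.564, -2.233]
force: [-0.6, -0.4, 0.3]
grip_width: 0.0321
```

Run:
```python
from h import *
go((.385,.331,.16),grasp_R(np.radians(173.4)))
```

```text
t 2.15 p [0.3879 0.3182 0.1793] q [-0.6   0.43 -0.27  1.97  0.16  0.77  1.32] F [-0.6 -0.4  0.3] w 0.0321
delta units [0.643 0.386 0.21 ] rot units [-7.08 -0.07 -0.01]
```

Emit:
arm_command(delta_pos=[[0, 0, 0], [0, 0, 0], [0, 0, 0], [0, 0, 0], [0, 0, 0], [0, 0, 0], [0, 0, 0], [0, 0, 0]], rotation=[[-1, 0, 0], [-1, 0, 0], [-1, 0, 0], [-1, 0, 0], [-1, 0, 0], [-1, 0, 0], [-1, 0, 0], [-0.1, 0, 0]])

```text
clock: 2.95
position: [0.3876, 0.3174, 0.1784]
tool_rot: [2.504, 1.562, -2.288]
force: [-0.1, -0.3, -0.8]
grip_width: 0.0321
```

Run:
```python
from h import *
go((.385,.331,.16),grasp_R(np.radians(173.4)))
c=cam("wrist"); np.savez("w1.npz",M=c[1],o=c[2])
im=optics.grab_frame("wrist")[:,:,::-1]; cv2.imwrite("pics/w1.png",im)
print("expected TCP px",proj(c,state()[0]),[proj(c,x).round(0) for x in ((.387,.345,.046),(.344,.35,.046))])
```

```text
t 2.95 p [0.3876 0.3174 0.1784] q [-0.45  0.45 -0.46  1.96  0.28  0.8   1.99] F [-0.1 -0.3 -0.8] w 0.0321
delta units [0.612 0.119 0.448] rot units [ 0.34 -0.07 -0.05]
expected TCP px [256.2587453 259.0746915] [array([258., 215.]), array([299., 217.])]
```

View pics/w1.png

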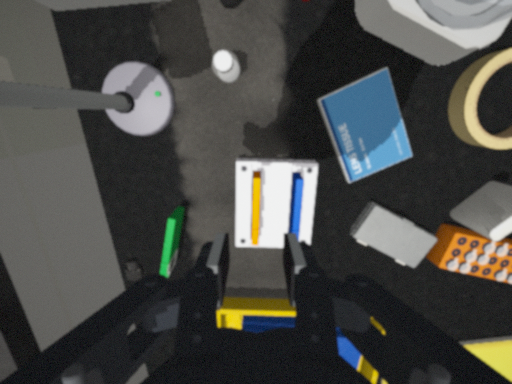

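The wrist view shows amber at (256,207) and blue at (297,206), with the block spanning x 235–319 and y 158–248. I'll refine the positions from this frame.

Run:
```python
from h import *
c=cam("wrist"); print("cam",c[2].round(4))
im=cv2.imread("pics/w1.png"); hsv=cv2.cvtColor(im,cv2.COLOR_BGR2HSV)
for n,lo,hi,x0,x1 in [("amber",(8,120,100),(28,255,255),240,275),("blue",(100,120,80),(128,255,255),280,312)]:
    m=cv2.inRange(hsv,lo,hi); m[:,:x0]=0;m[:,x1:]=0;m[:160]=0;m[250:]=0
    r=cv2.minAreaRect(cv2.findNonZero(m)); print(n,np.round(r[0],1),np.round(r[1],1),round(r[2],1))
    B=np.array([plane(c,*q,.046) for q in cv2.boxPoints(r)]); print(B[:,:2].round(4).tolist(),B.mean(0).round(4))
    ys=np.where(m.any(1))[0]
    for y in range(ys[0],ys[-1]+1,8): xs=np.where(m[y])[0]; print(y,xs.min(),xs.max(),plane(c,xs.min(),y,.046)[:2].round(4),plane(c,xs.max(),y,.046)[:2].round(4))
# block outline, top z=.02
w=cv2.inRange(hsv,(0,0,170),(180,60,255)); w[:150]=0;w[255:]=0;w[:,:225]=0;w[:,325:]=0
k,_=cv2.findContours(w,0,2); k=max(k,key=cv2.contourArea); r=cv2.minAreaRect(k)
B=np.array([plane(c,*q,.02)[:2] for q in cv2.boxPoints(r)]); print("block",B.round(4).tolist(),B.mean(0).round(4),r[2],[np.linalg.norm(B[i]-B[i-1]).round(4) for i in (1,2)])
```

```text
cam [0.3821 0.2398 0.3078]
amber [255.5 208. ] [ 7.4 72.1] 1.9
[[0.3979, 0.3775], [0.3883, 0.2977], [0.381, 0.2985], [0.3899, 0.3785]] [0.3893 0.3381 0.046 ]
172 254 259 [0.3874 0.2979] [0.3824 0.2984]
180 253 260 [0.3891 0.3061] [0.382  0.3067]
188 253 259 [0.3898 0.3145] [0.3837 0.315 ]
196 253 259 [0.3906 0.323 ] [0.3844 0.3236]
204 252 259 [0.3924 0.3316] [0.3851 0.3323]
212 252 259 [0.3931 0.3405] [0.3858 0.3411]
220 252 258 [0.3939 0.3496] [0.3876 0.3501]
228 252 258 [0.3947 0.3588] [0.3883 0.3593]
236 252 257 [0.3956 0.3682] [0.3902 0.3687]
244 254 256 [0.3942 0.378 ] [0.3921 0.3782]
blue [295.8 204.9] [ 9.8 63.8] 4.1
[[0.3561, 0.3721], [0.3483, 0.302], [0.3385, 0.3035], [0.3456, 0.3738]] [0.3471 0.3379 0.046 ]
173 296 297 [0.3454 0.3025] [0.3444 0.3026]
181 293 302 [0.3488 0.3106] [0.3397 0.3113]
189 293 301 [0.3491 0.319 ] [0.341  0.3197]
197 292 301 [0.3505 0.3275] [0.3412 0.3283]
205 291 300 [0.3519 0.3362] [0.3426 0.337 ]
213 291 299 [0.3523 0.3451] [0.3439 0.3459]
221 290 299 [0.3538 0.3542] [0.3442 0.355 ]
229 290 298 [0.3542 0.3634] [0.3456 0.3642]
237 297 297 [0.3471 0.3736] [0.3471 0.3736]
block [[0.4195, 0.3931], [0.4063, 0.2894], [0.3182, 0.2987], [0.3219, 0.4039]] [0.3665 0.3463] 1.1934894323349 [np.float64(0.1046), np.float64(0.0886)]
```

Run:
```python
from h import *
go((.3865,.330,.037),grasp_R(np.radians(173.5)))
```

```text
t 3.0 p [0.3876 0.3174 0.1784] q [-0.45  0.45 -0.46  1.96  0.28  0.8   1.99] F [ 0.2 -0.5 -0.7] w 0.0319
delta units [4.711 0.047 0.45 ] rot units [ 0.3  -0.07 -0.05]
```

Emit:
arm_command(delta_pos=[[0, 0.02, 0.25], [0.6, 0.02, 0.2], [0.6, 0, 0], [0.6, 0, 0], [0.6, 0, 0], [0.6, 0, 0]], rotation=[[0.2, -0.07, -0.05], [0.1, 0, 0], [0, 0, 0], [0, 0, 0], [0, 0, 0], [0, 0, 0]])

```text
clock: 3.6
position: [0.3892, 0.3322, 0.0874]
tool_rot: [-0.837, 1.566, 0.597]
force: [-0.1, -0.4, -0.9]
grip_width: 0.032
```

Run:
```python
from h import *
go((.3865,.330,.037),grasp_R(np.radians(173.5)))
im=optics.grab_frame("wrist")[:,:,::-1]; cv2.imwrite("pics/w2.png",im)
```

```text
t 3.6 p [0.3892 0.3322 0.0874] q [-0.54  0.6  -0.37  2.01  0.38  0.59  1.83] F [-0.1 -0.4 -0.9] w 0.032
delta units [ 1.678  0.084 -0.092] rot units [-0.23  0.03  0.03]
```

View pics/w2.png

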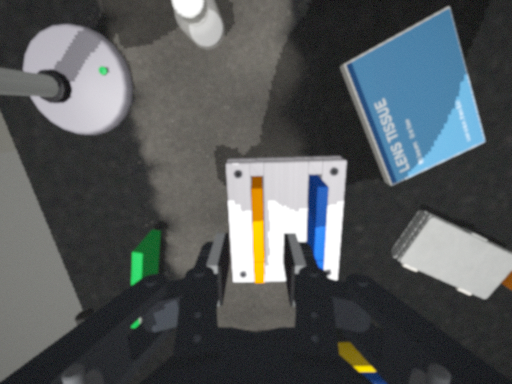

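The jaws are centred at column ≈257. Amber is between them at 257–260 and blue is outside the right finger at ~318, so I'm descending.

Emit:
arm_command(delta_pos=[[0, 0.08, -0.09], [0.6, 0, 0], [0.5, 0, 0], [0.4, 0, 0], [0, 0, 0]], rotation=[[-0.23, 0, 0], [0, 0, 0], [0, 0, 0], [0, 0, 0], [0, 0, 0]])

```text
clock: 4.15
position: [0.3857, 0.3292, 0.041]
tool_rot: [-1.087, 1.567, 0.368]
force: [0.0, 0.4, 0.6]
grip_width: 0.0319
```

Run:
```python
from h import *
go((.3865,.330,.037),grasp_R(np.radians(173.5)))
```

```text
t 4.15 p [0.3857 0.3292 0.041 ] q [-0.58  0.68 -0.33  2.03  0.44  0.49  1.79] F [0.  0.4 0.6] w 0.0319
delta units [ 0.132 -0.023  0.029] rot units [-0.02  0.02  0.03]
```

Emit:
arm_command(delta_pos=[[0.1, 0, 0], [0, 0, 0], [0, 0, 0], [0, 0, 0], [0, 0, 0], [0, 0, 0], [0, 0, 0]], rotation=[[0, 0, 0], [0, 0, 0], [0, 0, 0], [0, 0, 0], [0, 0, 0], [0, 0, 0], [0, 0, 0]], gripper=1, grip_force=50)

```text
clock: 4.85
position: [0.3869, 0.3298, 0.0405]
tool_rot: [-0.965, 1.564, 0.489]
force: [-0.0, -0.8, -0.8]
grip_width: 0.0068
```

Emit:
arm_command(delta_pos=[[-0.3, 0, 0], [-0.5, 0, 0], [-0.6, 0, 0], [-0.8, 0, 0], [-0.8, 0, 0], [-0.8, 0, 0], [-0.8, 0, 0], [-0.8, 0, 0], [-0.8, 0, 0], [-0.8, 0, 0]], rotation=[[0, 0, 0], [0, 0, 0], [0, 0, 0], [0, 0, 0], [0, 0, 0], [0, 0, 0], [0, 0, 0], [0, 0, 0], [0, 0, 0], [0, 0, 0]])

```text
clock: 5.85
position: [0.3828, 0.3279, 0.2615]
tool_rot: [-1.212, 1.569, 0.245]
force: [0.3, 0.3, 0.1]
grip_width: 0.0068
```

```bash
cat >> h.py <<'E'
W=np.array([.503,.219,.290]); psi=np.radians(7.9)
rz=np.array([-np.cos(psi)*np.cos(np.radians(35)),-np.sin(psi)*np.cos(np.radians(35)),-np.sin(np.radians(35))])
ry=np.array([-np.sin(psi),np.cos(psi),0]); rx=np.cross(ry,rz)
TG=(0.,.014,.0345)  # TCP in the slide's frame
def final(th,dist=.07):
    c,s=np.cos(np.radians(th)),np.sin(np.radians(th))
    sz=c*rx+s*ry; sx=-rz; S=np.c_[sx,np.cross(sz,sx),sz]
    lab=W+dist*rz; P=lab+S@(np.array(TG)-np.array([.004,-.028,.018]))
    tx=-sz; return P,np.c_[tx,sx,np.cross(tx,sx)]
E
python3 - <<'E'
from h import *
print(state()[1].round(2).tolist(), state()[0])
print(rx,ry,rz)
for th in (0,30,60): P,M=final(th); print(th,P,M.round(2).tolist()); go(P,M)
p,T,s=state(); c=cam("wrist"); im=optics.grab_frame("wrist")[:,:,::-1]; cv2.imwrite("pics/w3.png",im[120:340,120:400])
E
```

```text
[[0.0, -0.99, 0.11], [0.0, 0.11, 0.99], [-1.0, -0.0, 0.0]] [0.38284906 0.32786459 0.26151195]
[-0.56813289 -0.07883495  0.81915204] [-0.13744455  0.99050946  0.        ] [-0.81137785 -0.11258798 -0.57357644]
0 [0.42781118 0.25096911 0.26107135] [[0.57, 0.81, 0.14], [0.08, 0.11, -0.99], [-0.82, 0.57, 0.0]]
t 5.85 p [0.3828 0.3279 0.2615] q [-0.43  0.34 -0.5   1.88  0.2   0.97  2.01] F [0.3 0.3 0.1] w 0.0068
delta units [ 0.017 -1.779 -2.377] rot units [26.42 -8.3   1.05]
30 [0.44063734 0.25539709 0.24205836] [[0.56, 0.81, -0.17], [-0.43, 0.11, -0.9], [-0.71, 0.57, 0.41]]
t 5.85 p [0.3828 0.3279 0.2615] q [-0.43  0.34 -0.5   1.88  0.2   0.97  2.01] F [0.3 0.3 0.1] w 0.0068
delta units [ 0.651 -2.186 -2.182] rot units [27.06 -9.32 -6.11]
60 [0.45408534 0.24784007 0.22451828] [[0.4, 0.81, -0.42], [-0.82, 0.11, -0.56], [-0.41, 0.57, 0.71]]
t 5.85 p [0.3828 0.3279 0.2615] q [-0.43  0.34 -0.5   1.88  0.2   0.97  2.01] F [0.3 0.3 0.1] w 0.0068
delta units [ 1.237 -2.659 -2.382] rot units [-24.46   9.26  12.86]
```

View pics/w3.png

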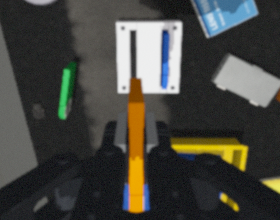

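The slide is firmly in the jaws and blue is still in its slot. Next is the yaw turn, clear of the reader.

Emit:
arm_command(delta_pos=[[0, 0, 0], [0, 0, 0], [0, 0, 0], [0, 0, 0], [0, 0, 0], [0, 0, 0], [0, 0, 0], [0, 0, 0], [0, 0, 0], [0, 0, 0]], rotation=[[0.5, 0, 0], [1, 0, 0], [1, 0, 0], [1, 0, 0], [1, 0, 0], [1, 0, 0], [1, 0, 0], [1, 0, 0], [1, 0, 0], [1, 0, 0]])

```text
clock: 6.9
position: [0.3815, 0.3283, 0.272]
tool_rot: [0.268, 1.559, 0.695]
force: [-0.4, 0.2, -0.8]
grip_width: 0.0065
```

Emit:
arm_command(delta_pos=[[0, 0, 0], [0, 0, 0], [0, 0, 0], [0, 0, 0], [0, 0, 0], [0, 0, 0], [0, 0, 0], [0, 0, 0], [0, 0, 0], [0, 0, 0]], rotation=[[1, 0, 0], [1, 0, 0], [1, 0, 0], [1, 0, 0], [1, 0, 0], [1, 0, 0], [1, 0, 0], [1, 0, 0], [1, 0, 0], [1, 0, 0]])

```text
clock: 7.9
position: [0.378, 0.3276, 0.2764]
tool_rot: [1.622, 1.558, 0.96]
force: [0.6, -0.5, -1.2]
grip_width: 0.0067
```

Run:
```python
from h import *
for th in (0,20,40): P,M=final(th); print(th); go(P,M)
```

```text
0
t 7.9 p [0.378  0.3276 0.2764] q [-0.75  0.28 -0.1   1.89  0.03  0.96  0.04] F [ 0.6 -0.5 -1.2] w 0.0067
delta units [ 0.497 -1.003  2.88 ] rot units [ 7.11 -2.3   5.42]
20
t 7.9 p [0.378  0.3276 0.2764] q [-0.75  0.28 -0.1   1.89  0.03  0.96  0.04] F [ 0.6 -0.5 -1.2] w 0.0067
delta units [ 0.92  -0.725  3.01 ] rot units [ 8.04 -5.38  4.16]
40
t 7.9 p [0.378  0.3276 0.2764] q [-0.75  0.28 -0.1   1.89  0.03  0.96  0.04] F [ 0.6 -0.5 -1.2] w 0.0067
delta units [ 1.345 -0.572  3.273] rot units [ 8.82 -8.45  2.76]
```

Emit:
arm_command(delta_pos=[[0, 0, 0], [0, 0, 0], [0, 0, 0], [0, 0, 0], [0, 0, 0], [0, 0, 0], [0, 0, 0], [0, 0, 0], [0, 0, 0], [0, 0, 0]], rotation=[[0.8, -0.54, 0.42], [0.8, -0.54, 0.42], [0.8, -0.54, 0.42], [0.8, -0.54, 0.42], [0.8, -0.54, 0.42], [0.8, -0.54, 0.42], [0.8, -0.54, 0.42], [0.8, -0.54, 0.42], [0.8, -0.54, 0.42], [0.8, -0.54, 0.42]])

```text
clock: 8.9
position: [0.3774, 0.3263, 0.2827]
tool_rot: [1.158, 0.854, -0.429]
force: [0.2, 0.1, -1.0]
grip_width: 0.0068
```

Run:
```python
from h import *
for th in (0,20,40): P,M=final(th); print(th,P); go(P,M)
```

```text
0 [0.42781118 0.25096911 0.26107135]
t 8.9 p [0.3774 0.3263 0.2827] q [-1.37  0.31  0.12  2.08  0.82  1.03 -1.81] F [ 0.2  0.1 -1. ] w 0.0068
delta units [2.233 0.708 2.04 ] rot units [-0.37  3.44 -0.28]
20 [0.43611014 0.25526091 0.24848924]
t 8.9 p [0.3774 0.3263 0.2827] q [-1.37  0.31  0.12  2.08  0.82  1.03 -1.81] F [ 0.2  0.1 -1. ] w 0.0068
delta units [2.675 0.686 1.763] rot units [-0.41  0.1  -0.21]
40 [0.44523506 0.25417421 0.23579449]
t 8.9 p [0.3774 0.3263 0.2827] q [-1.37  0.31  0.12  2.08  0.82  1.03 -1.81] F [ 0.2  0.1 -1. ] w 0.0068
delta units [3.186 0.671 1.654] rot units [-0.44 -3.23 -0.14]
```

Emit:
arm_command(delta_pos=[[0.27, 0.07, 0.18], [0.27, 0.07, 0.18], [0.27, 0.07, 0.18], [0.27, 0.07, 0.18], [0.27, 0.07, 0.18], [0.27, 0.07, 0.18], [0.27, 0.07, 0.18], [0.27, 0.07, 0.18]], rotation=[[-0.2, 0, -0.1], [-0.2, 0, -0.1], [0, 0, 0], [0, 0, 0], [0, 0, 0], [0, 0, 0], [0, 0, 0], [0, 0, 0]])

```text
clock: 9.7
position: [0.4281, 0.2646, 0.2538]
tool_rot: [1.105, 0.876, -0.441]
force: [-0.1, 0.4, -0.6]
grip_width: 0.0072
```

Run:
```python
from h import *
go(*final(20))
for n in ("scene","top","wrist"): cv2.imwrite(f"pics/{n}4.png",optics.grab_frame(n)[:,:,::-1])
a,b,w=[cv2.imread(f"pics/{n}4.png") for n in ("scene","top","wrist")]
A=cv2.resize(a[100:300,170:340],(340,400));B=cv2.resize(b[110:260,190:340],(400,400))
cv2.imwrite("pics/c4.png",np.hstack([A,B]))
P=final(20)[0]; lab=W+.07*rz
print([ (proj(cam(n),W).round(),proj(cam(n),lab).round()) for n in ("scene","top","wrist")])
```

```text
t 9.7 p [0.4281 0.2646 0.2538] q [-1.24  0.32  0.18  2.17  0.91  0.86 -1.73] F [-0.1  0.4 -0.6] w 0.0072
delta units [0.374 0.079 0.229] rot units [0.01 0.09 0.01]
[(array([262., 120.]), array([282., 147.])), (array([289., 147.]), array([292., 183.])), (array([364., 297.]), array([265., 297.]))]
```

View pics/c4.png

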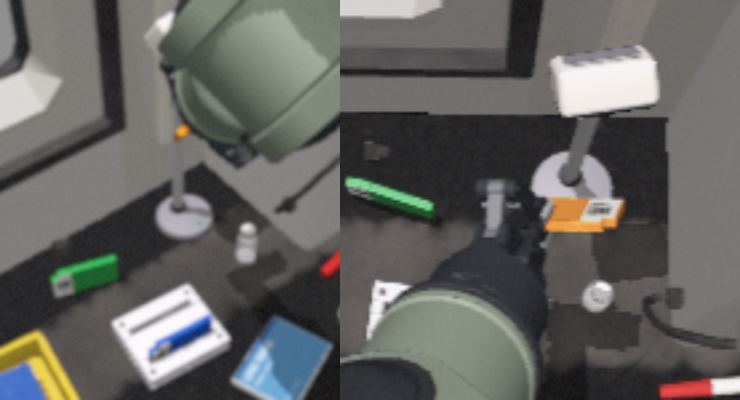

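View pics/wrist4.png

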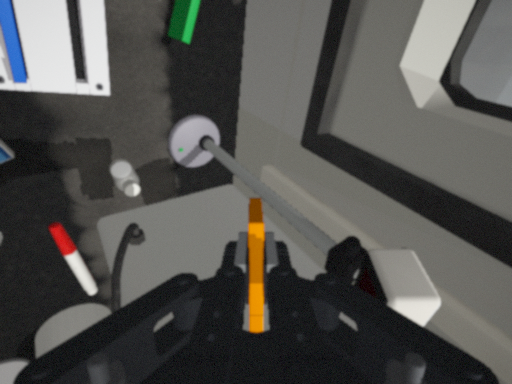

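The top crop shows the bar code facing up at full-image (288,188). The block holds blue only and the vial is untouched. I'll make the last short move and then check the label.

Emit:
arm_command(delta_pos=[[0.15, 0.03, 0.1], [0.15, 0.03, 0.1], [0.1, 0.03, 0.04], [0, 0, 0], [0, 0, 0]], rotation=[[0, 0, 0], [0, 0, 0], [0, 0, 0], [0, 0, 0], [0, 0, 0]])

```text
clock: 10.35
position: [0.4368, 0.2555, 0.2479]
tool_rot: [1.105, 0.876, -0.44]
force: [0.3, 0.6, -0.5]
grip_width: 0.007
```

Run:
```python
from h import *
go(*final(20))
p,T,s=state(); S=np.c_[T[:,1],-T[:,2],-T[:,0]]
lab=p+S@(np.array([.004,-.028,.018])-np.array(TG)); F=np.c_[rx,ry,rz]
print("label",lab.round(4),"in reader",(F.T@(lab-W)).round(4),"ang",np.degrees(np.arccos(-S[:,0]@rz)))
for n in ("top",):
    c=cam(n); im=optics.grab_frame(n)[:,:,::-1]; cv2.imwrite(f"pics/{n}5.png",im); u=proj(c,lab); print("pred px",u)
    cv=[proj(c,p+S@(np.array(q)/1000-np.array(TG))).round(1).tolist() for q in [(4,-16,0),(4,-16,40),(4,-32,40),(4,-40,32),(4,-40,0)]]; print(cv)
    x0,y0=int(u[0])-35,int(u[1])-60; k=cv2.resize(im[y0:y0+85,x0:x0+70],None,fx=7,fy=7,interpolation=cv2.INTER_CUBIC)
    cv2.polylines(k,[np.int32((np.array(cv)-[x0,y0]+.5)*7)],True,(0,255,0),1)
    cv2.circle(k,tuple(np.int32((u-[x0,y0]+.5)*7)),4,(0,0,255),1); cv2.imwrite("pics/c5.png",k)
```

```text
t 10.35 p [0.4368 0.2555 0.2479] q [-1.23  0.33  0.19  2.18  0.93  0.83 -1.74] F [ 0.3  0.6 -0.5] w 0.007
delta units [-0.026 -0.007  0.015] rot units [0.02 0.08 0.01]
label [0.4467 0.2113 0.2496] in reader [-0.0005  0.0001  0.0697] ang 0.13729537281959495
pred px [291.50909396 183.15221655]
[[287.0, 179.2], [282.8, 187.9], [291.5, 188.1], [296.6, 186.4], [299.6, 179.4]]
```

View pics/c5.png

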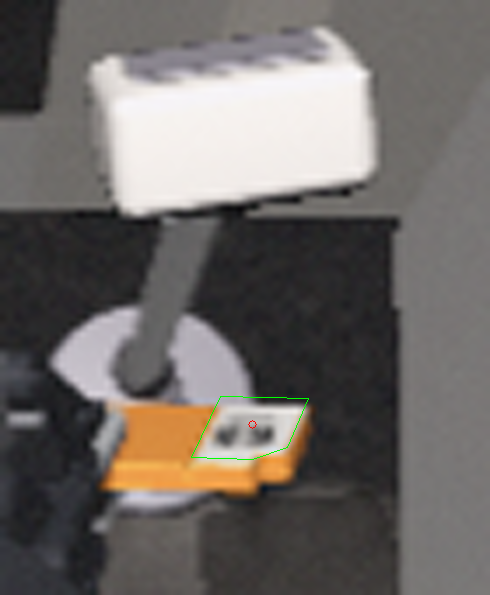

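The drawn outline lies within about 1 px (2 mm) of the real label, and the slide is steady, so I'm handing in.

Run:
```python
from h import *
s=state()[2]; print(np.abs(s['qd']).max(),s['grip_width'],s['clock']); print(bot.job_done())
```

```text
0.0031230709235078825 0.00656608372449135 10.4
the job is handed in; nothing more can be done
None
```

I lifted the amber slide out of the block by its plain part, turned it and presented the label to the reader. The job was handed in at 10.4 s with the slide still held; no verdict is reported.

**Label position:** computed from the arm's pose, the label is 70 mm from the window and less than 1 mm off the line of sight. It faces up at the window and is square to it within 1°. In the last top picture, the predicted label outline lies within about 1 px (2 mm) of the real one.

**Reader pose:** this comes from one top view. The foot agreed with the scene view to about 2 mm.

**Grip and stillness:** the arm was still, with joint speeds of at most 0.003 rad/s. The finger opening read 6.6 to 7.2 mm on the 8 mm slide, slightly under its thickness. I aimed the pads at 3 to 25 mm along the plain part, clear of the frosted end.

**Bystanders:** the blue slide was still standing in its slot in the scene view just before the last short move. In that view and the top one the vial looked untouched. I did not measure either again after that move.

**Disagreement:** in the first wrist picture, the slide's lengthwise position came out about 6 mm different from the top view. The camera was seeing the slide's end face and notch. I used the block's outline instead, which agreed with the top view to about 1 mm.

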